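# Check the chocolate mould with the surface thermometer

### The arm

A 6-joint arm with a two-finger parallel gripper is mounted at the origin on the work surface. World frame = base frame: x ahead of the robot, y to its left, z up, the work surface at z = 0. Lengths are in m, angles in degrees, forces in N, time in s.
With the tool pointing down it reaches from about 0.4 to 0.825 m from the base axis. Payload 7 kg.
Tool frame: the origin (TCP) lies on the centre line of the jaws, within the pads' length; the fingertips stand 19 mm ahead of it and the grasp point (between the pads) is the TCP; z points along the fingers, y is the line along which they close (so a half turn about z gives the same grasp; the last joint's range is limited). The gripper opens to 88 mm and grips with 3 to 60 N. Pads are 19 mm wide; open, the fingers measure 130 mm over their backs; the gripper's body (78 mm by 193 mm) begins 47 mm behind the grasp point.
Start: joints at [83.887, 20.546, 0.682, 0, -70.136, -16.507], TCP at [0.26, 0.623, 0.216] pointing down, gripper open.
Joint ranges: [-176.03, 176.03], [-82.01, 121.73], [-58.28, 71.71], [-173.87, 95.51], [-174.79, -0.11], [-173.66, 173.66]. Speed limits (degrees/s): [136.94, 136.94, 172.46, 180, 180, 180].

### API

Orientations are given as [roll, pitch, yaw] about the fixed x, y, z axes, in that order (R = Rz(yaw) Ry(pitch) Rx(roll)).
In Python, from plant import get_state, capture, close_job gives the robot as it stands.
- The arm moves only by the tool apply_moves, never from a script. Its argument "targets" is a list of rows, each a list of 7 numbers: the opening, from 0 (shut) to 1 (fully open), then the shift along the tool's x, y, z normalised to -1 to 1, where 1 is 1000 mm, then the turn, a rotation vector about the tool's x, y, z normalised to -1 to 1, where 1 is 90 degrees. In form: [[claw, tx, ty, tz, ax, ay, az], ...]. A call has 1 to 20 rows; each row shifts and turns the commanded pose from where the row before left it, along the tool's axes as they then stand; what a row does not reach is not made up. A row lasts 1/12 s, in which the tool goes at most 41.7 mm and 7.16 degrees, less where a joint would pass 70% of its speed; a pose out of reach is approached as far as the arm can. A call with a number of a shift or a turn outside -1 to 1 is refused whole. A call with a gripper value outside its range is refused whole. The fingers move at their own pace and stop on an object; "newtons" is the grip in N (left out, the last holds). Time passes only in rows, so rows that do not move let the fingers close. It gives the time, the measured TCP pose, the force, the opening and the grip force at its end, in the units of the state.
- get_state(): the state, without advancing time (a new reading comes with each control period).
- capture(name): name is "side" or "top"; returns a dict with "frame" (400x640x3 uint8, red, green, blue), "range_z" (400x640 float32, m along the optical axis (not along the pixel's ray), 0 where there is no reading), "camera_matrix" (3x3 intrinsics, pixels), "T" (4x4, takes a point from camera to world coordinates). Camera axes: x right, y down, z forward; pixel columns grow to the right and rows downward; lengths in m; the calibration is good to about 2 mm. A picture is of the moment at which its call begins.
- close_job(): hands the job in; it is judged then, once.
The state is a dict: "time_s": time; "joints": joint angles; "qd": joint speeds; "joint_torque": joint torques, N m; "tcp_pos": TCP position; "eef_rot": TCP orientation; "contact_force": force on the tool from outside, world axes, zero at the start; "moment": the same for the moment, N m; "gripper_width": finger opening in m; "gripper_force": force on a finger pad.
Only numpy, scipy, OpenCV 4.12 (cv2) and the standard library are available. Lean on these libraries where they do the work, as an engineer would, in place of code of your own. Each camera call takes 0.05 s, during which the arm holds its last target. There are 200 camera calls.

### The job

The mould on the spraying turntable has freshly coloured cavities, so instead of reaching across it turn the turntable (the two black knobs are there for that) until the blue test dot stands at the red pointer and the table clicks in there, and let go. Then take the surface thermometer out of its stand and hold it upright on the blue dot, pressed lightly so that its sprung brass foot is pushed in only part of its travel (about half), and finish while still holding it there, motionless. Nothing but the thermometer's foot may touch the mould, and only on the dot; leave the other things on the bench where they are.

Things in the scene. Friction and masses are not known exactly. Their poses are not given: they have to be found in the camera images.
- turntable_base: Fixed grey cast foot of the spraying turntable. Origin on the bench under the turntable's axis, z up along the axis; its own -x side carries the red pointer. The aluminium disc on it is 250 mm across, its top 82 mm above the bench, with a 2 mm rubber mat. Nothing stands above the disc but the mould and the two knobs.
- pointer (a point): Tip end of the red index pointer fixed to the foot: a 16 mm wide strip rising beside the disc with a flat flag 77 mm above the bench (lower than the disc's top), 133 to 165 mm from the axis; this point is on top of the flag, 139 mm from the axis.
- turntable (a joint): Angle of the disc (rad), positive anticlockwise seen from above, no end stop, light friction, stays where left. 0 = blue dot on the side away from the pointer; +3.142 or -3.142 = dot at the pointer. A sprung roller clicks in at 0 and at every quarter turn: it draws the disc in from within about 0.06 rad and takes up to 4 N at a knob to pass.
- dot (a point): Centre of the blue test dot, 12 mm across, on the flat top rim of the pale plastic mould, 82 mm from the turntable's axis, 106 mm above the bench, 13 mm from the mould's short edge and 14 mm from the nearest cavities.
- mould: The mould, 190 x 110 mm, 22 mm thick, six square cavities, some coloured red or yellow; fixed on the disc and turns with it. Origin at the centre of its underside, on the turntable's axis; +x points to the blue dot.
- knob_a (a point): First turning knob: upright black cylinder, 18 mm across, standing on the disc from 90 to 134 mm above the bench, 108 mm from the axis, a quarter turn anticlockwise from the dot; this point is on its axis, 117 mm above the bench. It does not spin. 53 mm lie free between its axis and the mould.
- knob_b (a point): Second turning knob, the same, a quarter turn clockwise from the dot.
- probe_stand: Fixed round steel stand of the thermometer: foot 90 mm across, tube 46 mm across with a 25 mm hole, top 88 mm above the bench. Origin on the bench under its axis.
- probe: Surface thermometer, about 120 g, upright and loose in the stand. Origin on its axis at the underside of the free foot, 16 mm above the bench at the start; z up. White handle to grip: bar of 30 mm (x) by 24 mm (y), 77 to 175 mm above the origin; grey collar 33 mm across (72 to 78 mm) rests on the stand; 9 mm stem below. It leaves the stand when raised 75 mm.
- foot (a point): Centre of the underside of the sprung brass foot, 12 mm across.
- probe_tip (a joint): How far the sprung foot is pushed into the stem (m): 0 free, 0.010 fully in. It takes about 0.9 N to start, then 0.3 N more for each mm (2.4 N at half travel, 3.9 N fully in).
- jar_gold: Bystander: round white jar with gold label, 52 mm across, 62 mm tall.
- jar_white: Bystander: the same jar with a white label.
- nozzle_1: Bystander: steel piping nozzle, a cone 30 mm across the foot, 50 mm tall.
- nozzle_2: Bystander: the same nozzle.
- nozzle_3: Bystander: the same nozzle.
- spatula: Bystander: red and white spatula, 250 mm long, lying on the bench.
- macaron_1: Bystander: pink macaron, 44 mm across, 23 mm tall.
- macaron_2: Bystander: red macaron, the same.
There are look-alikes about, which are no part of the job. Leave any purple look-alike of the probe alone.

How it is judged:
By the outcome, as a careful person would: the job done as asked, in the order asked, and still so for the second after the job is handed in, while the arm keeps its last pose, push and grip.
It also fails if it takes over 72 s, if anything falls off the work surface, if the arm or the gripper's body presses on something with over 40 N, if the wrist force passes 120 N, or if a joint passes its speed limit or range.

## Working session

There is one attempt and no reset: what is moved stays moved. The work goes in short steps, Python scripts to look and compute and a tool call to move; the robot and the scene stay as the last step left them, time stands still between calls to the robot, and variables do not carry over. Pictures are saved under pics/ and viewed, at most 12 in all, crops included, and the job is handed in when it is done.

Besides the shell and the picture viewer there is one more tool, called after "Call:" as name([rows], argument=value, ...), one row to a line, values as JSON. apply_moves: Moves the arm, as the interface text tells. Scaled input: -1 to 1 covers 1000 mm each way for a shift and 90 degrees each way for a turn. Its arguments: {"type":"object","properties":{"targets":{"type":"array","items":{"type":"array","items":{"type":"number"}}},"newtons":{"type":"number"}},"required":["targets"]}

```bash
mkdir -p pics
cat > h.py <<'E'
import numpy as np, cv2
from plant import get_state, capture
def save(c,n): cv2.imwrite(f'pics/{n}.png',c['frame'][:,:,::-1])
def ray(c,u,v,z):
    K,T=c['camera_matrix'],c['T']
    d=T[:3,:3]@np.linalg.inv(K)@[u,v,1]; o=T[:3,3]
    return o+d*(z-o[2])/d[2]
E
python3 - <<'E'
from h import *
for n in('top','side'):
    c=capture(n); save(c,n+'0'); np.savez(n+'0.npz',**c); print(n,c['T'].round(3).tolist(),c['camera_matrix'].round(1).tolist())
s=get_state(); print(s)
E
```

```text
top [[0.018, -0.985, 0.169, 0.35], [-1.0, -0.014, 0.024, -0.039], [-0.021, -0.169, -0.985, 1.277], [0.0, 0.0, 0.0, 1.0]] [[386.5, 0.0, 313.8], [0.0, 386.5, 195.7], [0.0, 0.0, 1.0]]
side [[-0.992, -0.052, 0.113, 0.441], [-0.123, 0.541, -0.832, 0.967], [-0.018, -0.839, -0.543, 0.747], [0.0, 0.0, 0.0, 1.0]] [[371.6, 0.0, 321.0], [0.0, 371.6, 195.8], [0.0, 0.0, 1.0]]
{'time_s': 0.1, 'joints': array([ 8.38868097e+01,  2.05885151e+01,  6.40502666e-01, -1.70458360e-02,
       -7.01338229e+01, -1.65076843e+01]), 'qd': array([-0.11699554, -0.04374289,  0.16062255,  0.01211477, -0.11215566,
        0.00745142]), 'joint_torque': array([-2.48065655e-03, -5.84165955e+01,  2.93752116e+01,  7.01548308e+00,
        1.02076528e-02, -4.11791859e-05]), 'tcp_pos': array([0.25947728, 0.62267433, 0.21531641]), 'eef_rot': array([ 1.79916984e+02, -7.89056070e-03, -2.26266730e+01]), 'contact_force': array([-0.23796742,  0.63080554, -0.30979437]), 'moment': array([ 0.00467839,  0.00631805, -0.02610693]), 'gripper_force': 0.0, 'gripper_width': 0.08716481227407204}
```

View pics/top0.png

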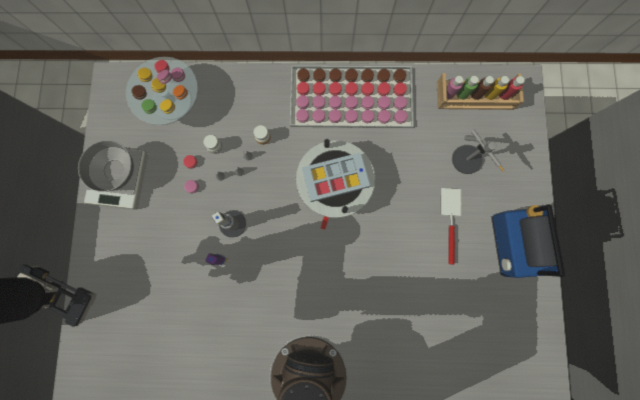

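View pics/side0.png

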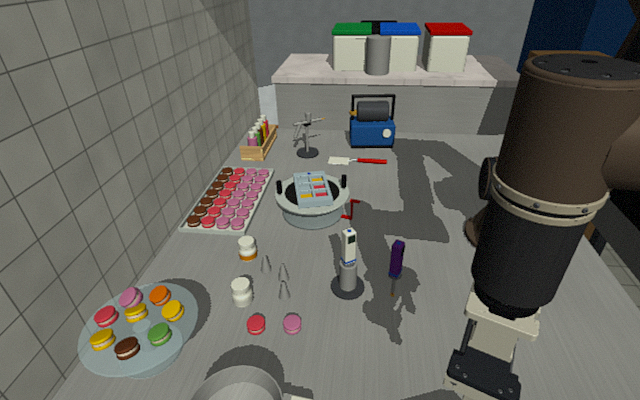

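Top view: turntable at about (336,179), blue dot (361,170), pointer (325,222), knobs (327,143) and (345,210). The candidates for the thermometer are the white-handled one in the steel stand (218,217) and a purple look-alike (215,260). The white one fits the description. I'll confirm it in a crop and measure.

Run:
```python
from h import *
c=dict(np.load('top0.npz')); s=dict(np.load('side0.npz'))
f=c['frame']; g=s['frame']
a=cv2.resize(f[130:280,190:390],(800,600),interpolation=cv2.INTER_CUBIC)
b=cv2.resize(g[160:310,250:450],(800,600),interpolation=cv2.INTER_CUBIC)
cv2.imwrite('pics/crop0.png',cv2.resize(np.vstack([a,b]),(400,600))[:,:,::-1]) 
cv2.imwrite('pics/cropA.png',a[:,:,::-1])
def pts(c):
    K,T=c['camera_matrix'],c['T'];v,u=np.mgrid[:400,:640];z=c['range_z']
    p=np.stack([(u-K[0,2])/K[0,0]*z,(v-K[1,2])/K[1,1]*z,z],-1)
    return p@T[:3,:3].T+T[:3,3]
for n,q in(('top',c),('side',s)):
    P=pts(q);im=q['frame'].astype(int);R,G,B=im[...,0],im[...,1],im[...,2]
    ok=q['range_z']>0
    def rep(name,m,z):
        k,l,st,ce=cv2.connectedComponentsWithStats((m&ok).astype('uint8'))
        for i in range(1,k):
            if st[i,4]>=6: print(n,name,ce[i].round(1),st[i,4],'ray',ray(q,*ce[i],z).round(4),'depth med',np.median(P[l==i],0).round(3), 'zmax',P[l==i][:,2].max().round(3))
    x,y,z=P[...,0],P[...,1],P[...,2]
    near=(x>.35)&(x<.8)&(y>-.25)&(y<.1)
    rep('dot',near&(B>R+60)&(B>G+30)&(z>.07)&(z<.13),.106)
    rep('knob',near&(z>.12)&(z<.15)&(im.max(-1)<70),.134)
    rep('pointer',near&(R>G+60)&(R>B+60)&(z<.095)&(z>.06)&(y>-.15),.077)
    rep('probe',(x>.2)&(x<.65)&(y>.1)&(y<.35)&(z>.12)&(z<.25),.191)
    rep('white',(x>.2)&(x<.65)&(y>.1)&(y<.35)&(z>.176)&(z<.25)&(im.min(-1)>120),.191)
```

```text
top dot [360.8 169.5] 10 ray [ 0.6353 -0.1553  0.106 ] depth med [ 0.635 -0.156  0.106] zmax 0.109
top knob [326.4 141.9] 19 ray [ 0.7142 -0.0473  0.134 ] depth med [ 0.715 -0.046  0.131] zmax 0.137
top knob [344.8 209. ] 21 ray [ 0.5069 -0.1047  0.134 ] depth med [ 0.507 -0.105  0.133] zmax 0.137
top pointer [338.3 183.7] 89 ray [ 0.5953 -0.087   0.077 ] depth med [ 0.591 -0.086  0.091] zmax 0.095
top pointer [323.4 187.5] 94 ray [ 0.5823 -0.04    0.077 ] depth med [ 0.579 -0.039  0.092] zmax 0.095
top pointer [324.  222.1] 22 ray [ 0.4726 -0.0436  0.077 ] depth med [ 0.475 -0.043  0.077] zmax 0.084
top probe [219.7 218.3] 155 ray [0.4673 0.2529 0.191 ] depth med [0.468 0.256 0.186] zmax 0.195
top probe [212.8 258.8] 141 ray [0.3534 0.2656 0.191 ] depth med [0.353 0.272 0.171] zmax 0.18
top white [216.8 217.3] 75 ray [0.47   0.2615 0.191 ] depth med [0.471 0.262 0.189] zmax 0.194
side dot [308.3 173. ] 6 ray [ 0.6363 -0.1551  0.106 ] depth med [ 0.637 -0.154  0.107] zmax 0.108
side knob [343.3 177.3] 23 ray [ 0.509  -0.0878  0.134 ] depth med [ 0.51  -0.097  0.129] zmax 0.136
side knob [278.1 182.8] 25 ray [ 0.7151 -0.0337  0.134 ] depth med [ 0.717 -0.04   0.131] zmax 0.136
side pointer [318.9 186.2] 26 ray [ 0.5948 -0.1178  0.077 ] depth med [ 0.59  -0.092  0.093] zmax 0.095
side pointer [321.3 193.8] 24 ray [ 0.5804 -0.0701  0.077 ] depth med [ 0.578 -0.045  0.093] zmax 0.095
side pointer [354.  200.7] 23 ray [ 0.4697 -0.0389  0.077 ] depth med [ 0.47  -0.037  0.078] zmax 0.079
side probe [347.9 241.8] 389 ray [0.4705 0.3047 0.191 ] depth med [0.472 0.272 0.164] zmax 0.195
side probe [396.6 251.7] 299 ray [0.3609 0.3276 0.191 ] depth med [0.356 0.289 0.159] zmax 0.179
side white [348.8 232.2] 89 ray [0.4707 0.2692 0.191 ] depth med [0.472 0.268 0.191] zmax 0.195
```

View pics/cropA.png

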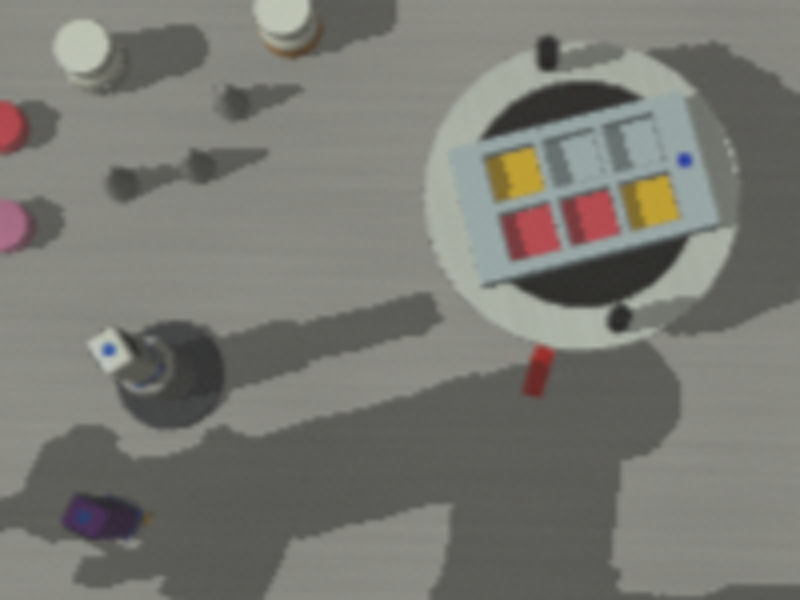

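The crop confirms it: the white-handled thermometer, crop (110,350), stands in the steel stand. The purple one at (90,515) has no steel stand and is left alone. The dot has to turn about 119° clockwise, and knob b (near side) serves without reaching over the mould. I'll go there now.

Call:
apply_moves([
  [0.5,0,0,-0.0167,0,0,-0.0706],
  [0.5,0,0,-0.0167,0,0,-0.0706],
  [0.5,0,0,-0.0167,0,0,-0.0706],
  [0.5,0,0,-0.0167,0,0,-0.0706],
  [0.5,0,0,-0.0167,0,0,-0.0706],
  [0.5,0,0,-0.0167,0,0,-0.0706],
  [0.5,0,0,0,0,0,0],
], newtons=5)

```text
time_s: 0.68
tcp_pos: [0.2602, 0.6241, 0.32]
eef_rot: [-179.8, -0.2, 15.9]
contact_force: [-0.7, 0.2, 1.5]
gripper_width: 0.0469
gripper_force: 0.0
```

Call:
apply_moves([
  [0.5,0.0022,0.0384,0,0,0,0],
  [0.5,0.0022,0.0384,0,0,0,0],
  [0.5,0.0022,0.0384,0,0,0,0],
  [0.5,0.0022,0.0384,0,0,0,0],
  [0.5,0.0022,0.0384,0,0,0,0],
  [0.5,0.0022,0.0384,0,0,0,0],
  [0.5,0.0022,0.0384,0,0,0,0],
  [0.5,0.0022,0.0384,0,0,0,0],
  [0.5,0.0022,0.0384,0,0,0,0],
  [0.5,0.0022,0.0384,0,0,0,0],
  [0.5,0.0022,0.0384,0,0,0,0],
  [0.5,0.0022,0.0384,0,0,0,0],
  [0.5,0.0022,0.0384,0,0,0,0],
  [0.5,0.0022,0.0384,0,0,0,0],
  [0.5,0.0022,0.0384,0,0,0,0],
  [0.5,0.0022,0.0384,0,0,0,0],
  [0.5,0.0022,0.0384,0,0,0,0],
  [0.5,0.0022,0.0384,0,0,0,0],
  [0.5,0.0022,0.0384,0,0,0,0],
  [0.5,0.0022,0.0384,0,0,0,0],
])

```text
time_s: 2.35
tcp_pos: [0.5072, -0.1072, 0.316]
eef_rot: [-180.0, 0.0, 15.4]
contact_force: [1.3, 0.4, 0.7]
gripper_width: 0.0442
gripper_force: 0.0
```

Call:
apply_moves([
  [0.5,0,0,0,0,0,0],
  [0.5,0,0,0,0,0,0],
])

```text
time_s: 2.52
tcp_pos: [0.5071, -0.1072, 0.3151]
eef_rot: [-180.0, 0.1, 15.2]
contact_force: [0.5, 0.3, -0.1]
gripper_width: 0.0438
gripper_force: 0.0
```

Call:
apply_moves([
  [0.5,0,0,0.023,0,0,0],
  [0.5,0,0,0.023,0,0,0],
  [0.5,0,0,0.023,0,0,0],
  [0.5,0,0,0.023,0,0,0],
  [0.5,0,0,0.023,0,0,0],
  [0.5,0,0,0.023,0,0,0],
  [0.5,0,0,0.023,0,0,0],
  [0.5,0,0,0.021,0,0,0],
  [0.5,0,0,0,0,0,0],
  [0.28,0,0,0,0,0,0],
  [0.28,0,0,0,0,0,0],
  [0.28,0,0,0,0,0,0],
  [0.28,0,0,0,0,0,0],
  [0.28,0,0,0,0,0,0],
])

```text
time_s: 3.68
tcp_pos: [0.5079, -0.1051, 0.1354]
eef_rot: [180.0, -0.1, 15.5]
contact_force: [-0.5, -0.4, 0.0]
gripper_width: 0.0249
gripper_force: 0.0
```

Run:
```python
from h import *
c=capture('side'); a=cv2.resize(c['frame'][130:250,250:410],(800,600),interpolation=cv2.INTER_CUBIC); cv2.imwrite('pics/s1.png',a[:,:,::-1])
```

```text
(no output)
```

View pics/s1.png

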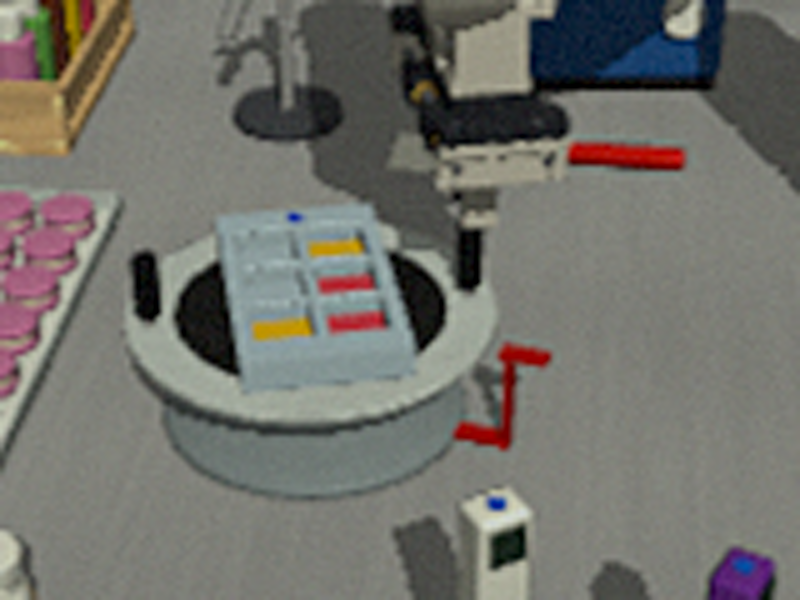

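The jaws cage knob b (crop 475,240). I'll turn clockwise along the arc.

Call:
apply_moves([
  [0.28,0.00015,-0.00565,0,0,0,0.0333],
  [0.28,0.00015,-0.00565,0,0,0,0.0333],
  [0.28,0.00015,-0.00565,0,0,0,0.0333],
  [0.28,0.00015,-0.00565,0,0,0,0.0333],
  [0.28,0.00015,-0.00565,0,0,0,0.0333],
  [0.28,0.00015,-0.00565,0,0,0,0.0333],
  [0.28,0.00015,-0.00565,0,0,0,0.0333],
  [0.28,0.00015,-0.00565,0,0,0,0.0333],
  [0.28,0.00015,-0.00565,0,0,0,0.0333],
  [0.28,0.00015,-0.00565,0,0,0,0.0333],
  [0.28,0.00015,-0.00565,0,0,0,0.0333],
  [0.28,0.00015,-0.00565,0,0,0,0.0333],
  [0.28,0.00015,-0.00565,0,0,0,0.0333],
  [0.28,0.00015,-0.00565,0,0,0,0.0333],
  [0.28,0.00015,-0.00565,0,0,0,0.0333],
  [0.28,0.00015,-0.00565,0,0,0,0.0333],
  [0.28,0.00015,-0.00565,0,0,0,0.0333],
  [0.28,0.00015,-0.00565,0,0,0,0.0333],
  [0.28,0.00015,-0.00565,0,0,0,0.0333],
  [0.28,0.00015,-0.00565,0,0,0,0.0333],
])

```text
time_s: 5.4
tcp_pos: [0.5346, -0.0005, 0.1348]
eef_rot: [-180.0, -0.0, -44.6]
contact_force: [-0.1, -1.2, -0.8]
gripper_width: 0.0245
gripper_force: 0.0
```

```bash
cat >> h.py <<'E'
def dot(n='top',z=.106):
    c=capture(n);im=c['frame'].astype(int);R,G,B=im[...,0],im[...,1],im[...,2]
    m=((B>R+60)&(B>G+30)).astype('uint8');k,l,st,ce=cv2.connectedComponentsWithStats(m)
    for i in range(1,k):
        p=ray(c,*ce[i],z)
        if st[i,4]>3 and np.hypot(p[0]-.611,p[1]+.076)<.11: print(n,ce[i].round(1),st[i,4],p.round(4),'ang',np.degrees(np.arctan2(p[1]+.076,p[0]-.611)).round(1))
    return c
E
python3 - <<'E'
from h import *
c=dot('top');dot('side');s=get_state();print(s['tcp_pos'],s['contact_force'])
save(c,'t2')
E
```

```text
top [360.5 169.2] 10 [ 0.6362 -0.1543  0.106 ] ang -72.2
[ 5.34944274e-01 -3.19185582e-04  1.34655038e-01] [-0.72817546 -0.12864141  0.21091291]
```

Run:
```python
from h import *
a=cv2.imread('pics/t2.png')[120:240,240:400]
s=capture('side');b=s['frame'][130:250,250:410,::-1]
cv2.imwrite('pics/t2s2.png',cv2.resize(np.hstack([a,b]),(800,300),interpolation=cv2.INTER_CUBIC))
```

```text
(no output)
```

View pics/t2s2.png

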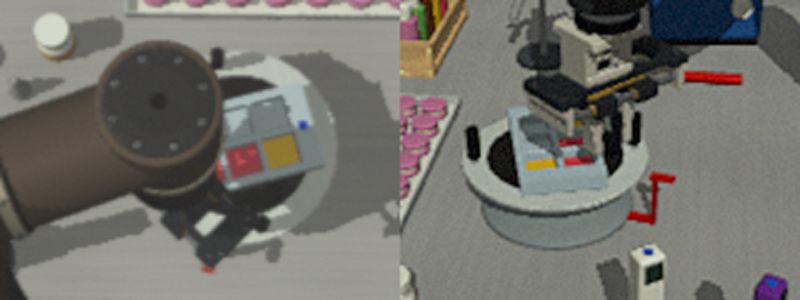

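The fingers moved over without turning the disc; the dot has not moved. I'll measure the fingertips against the knob in the depth image.

Run:
```python
from h import *
s=capture('side');z=s['range_z'];K,T=s['camera_matrix'],s['T'];v,u=np.mgrid[:400,:640]
P=np.stack([(u-K[0,2])/K[0,0]*z,(v-K[1,2])/K[1,1]*z,z],-1)@T[:3,:3].T+T[:3,3]
tcp=get_state()['tcp_pos'];print(tcp)
# bare columns around the tool & knob: print z,y per pixel in a window
d=np.hypot(P[...,0]-tcp[0],P[...,1]-tcp[1])
m=(d<.05)&(P[...,2]>.1)&(P[...,2]<.16)&(z>0)
for r in np.unique(v[m]): print(r,[(int(c),*np.round(P[r,c]*1000).astype(int).tolist()) for c in u[r][m[r]]][::2])
k=(np.hypot(P[...,0]-.508,P[...,1]+.1)<.03)&(P[...,2]>.1)&(s['frame'].max(-1)<70)
for r in np.unique(v[k]): print('k',r,np.round(P[k&(v==r)].mean(0)*1000),u[k&(v==r)].min(),u[k&(v==r)].max())
```

```text
[ 0.53422334 -0.00078122  0.13446123]
182 [(334, 533, -14, 159)]
183 [(334, 533, -15, 155), (341, 511, -10, 159)]
184 [(334, 532, -10, 154), (336, 526, -4, 158), (338, 520, -5, 158), (340, 513, -6, 157)]
185 [(334, 532, -11, 150), (336, 526, -6, 153), (338, 520, -5, 154), (340, 514, -8, 152)]
186 [(323, 563, 14, 160), (336, 526, -5, 150), (338, 519, -3, 152), (340, 514, -9, 149)]
187 [(323, 564, 12, 155), (325, 557, 19, 159), (337, 522, -4, 148)]
188 [(323, 564, 13, 152), (325, 557, 19, 156), (327, 550, 25, 160), (329, 544, 23, 159), (331, 539, 15, 155)]
189 [(324, 561, 12, 148), (326, 554, 21, 154), (328, 547, 27, 158), (330, 542, 18, 153)]
190 [(326, 553, 23, 152), (328, 547, 26, 154), (330, 542, 20, 151)]
191 [(327, 550, 24, 148), (329, 552, -46, 105)]
192 [(326, 561, -42, 103), (328, 554, -35, 108), (330, 548, -36, 107)]
193 [(327, 557, -33, 105), (329, 551, -33, 105)]
194 [(327, 556, -28, 104), (329, 550, -24, 108)]
195 [(326, 558, -18, 107), (328, 552, -17, 108), (330, 546, -21, 106)]
196 [(318, 583, -8, 108), (320, 577, -9, 108), (322, 570, -11, 107), (324, 565, -14, 105), (32
[... 729 characters left out ...]
4, 14, 105), (322, 568, 8, 100), (324, 562, 7, 101), (326, 556, 8, 101), (328, 550, 5, 100)]
202 [(318, 580, 14, 100), (322, 568, 13, 100)]
k 144 [499. -86. 255.] 345 349
k 145 [499. -81. 254.] 343 351
k 146 [507. -73. 254.] 342 346
k 147 [514. -73. 250.] 342 342
k 151 [506. -82. 232.] 344 345
k 152 [498. -79. 231.] 347 347
k 153 [503. -76. 229.] 345 346
k 154 [501. -74. 226.] 345 347
k 175 [ 506. -101.  136.] 344 345
k 176 [506. -96. 134.] 344 345
k 177 [507. -96. 131.] 343 345
k 178 [507. -95. 128.] 343 345
k 179 [507. -99. 122.] 343 345
k 180 [507. -97. 119.] 343 345
k 181 [507. -98. 114.] 343 345
k 182 [507. -97. 111.] 343 345
k 183 [507. -97. 107.] 343 345
k 184 [507. -98. 103.] 343 345
```

The depth shows the fingertips' lower edge at about z 0.148. That is roughly 32 mm higher than the stated TCP offset implies, while x and y agree. I'll return along the arc above the knob, open, and go lower.

Call:
apply_moves([
  [0.5,0.0006,0.0113,0,0,0,-0.0667],
  [0.5,0.0006,0.0113,0,0,0,-0.0667],
  [0.5,0.0006,0.0113,0,0,0,-0.0667],
  [0.5,0.0006,0.0113,0,0,0,-0.0667],
  [0.5,0.0006,0.0113,0,0,0,-0.0667],
  [0.5,0.0006,0.0113,0,0,0,-0.0667],
  [0.5,0.0006,0.0113,0,0,0,-0.0667],
  [0.5,0.0006,0.0113,0,0,0,-0.0667],
  [0.5,0.0006,0.0113,0,0,0,-0.0667],
  [0.5,0.0006,0.0113,0,0,0,-0.0667],
  [0.5,0,0,0,0,0,0],
  [0.5,0,0,0.006,0,0,0],
  [0.5,0,0,0.006,0,0,0],
  [0.5,0,0,0.006,0,0,0],
  [0.5,0,0,0,0,0,0],
])

```text
time_s: 6.85
tcp_pos: [0.5063, -0.1051, 0.1147]
eef_rot: [-180.0, 0.1, 15.5]
contact_force: [-0.4, -0.8, -0.1]
gripper_width: 0.0439
gripper_force: 0.0
```

```bash
cat >> h.py <<'E'
def P3(s):
    z=s['range_z'];K,T=s['camera_matrix'],s['T'];v,u=np.mgrid[:400,:640]
    return np.stack([(u-K[0,2])/K[0,0]*z,(v-K[1,2])/K[1,1]*z,z],-1)@T[:3,:3].T+T[:3,3]
E
python3 - <<'E'
from h import *
s=capture('side');P=P3(s);print(get_state()['tcp_pos'],get_state()['contact_force'])
v,u=np.mgrid[:400,:640]
m=(np.hypot(P[...,0]-.508,P[...,1]+.105)<.06)&(P[...,2]>.098)&(P[...,2]<.2)
for r in np.unique(v[m])[::1]:print(r,[(int(c),*np.round(P[r,c]*1000).astype(int).tolist(),int(s['frame'][r,c].max())) for c in u[r][m[r]]][::2])
cv2.imwrite('pics/s3.png',cv2.resize(s['frame'][130:230,280:400],(720,600),interpolation=cv2.INTER_CUBIC)[:,:,::-1])
E
```

```text
[ 0.50668199 -0.10508921  0.11533664] [-0.81810742 -0.34835231  1.31985023]
152 [(330, 558, -137, 200, 55)]
154 [(336, 536, -124, 200, 64)]
155 [(331, 553, -120, 197, 54), (333, 546, -124, 196, 29), (338, 530, -130, 193, 16)]
156 [(338, 530, -128, 191, 54)]
163 [(334, 537, -63, 199, 98)]
173 [(343, 508, -59, 167, 122), (345, 502, -63, 164, 119), (347, 496, -65, 164, 113), (349, 490, -69, 162, 99)]
174 [(342, 515, -107, 135, 40), (344, 505, -64, 160, 72), (346, 499, -67, 159, 68), (348, 493, -67, 159, 67)]
175 [(341, 518, -101, 135, 47), (343, 508, -62, 158, 52), (345, 502, -68, 155, 75), (347, 496, -64, 157, 73), (349, 490, -68, 155, 68)]
176 [(341, 517, -98, 133, 54), (343, 509, -69, 150, 51), (345, 502, -64, 153, 69), (347, 496, -72, 149, 69), (349, 490, -73, 149, 59)]
177 [(341, 517, -95, 131, 55), (343, 509, -72, 144, 82), (345, 502, -66, 148, 134), (347, 496, -68, 147, 103), (349, 489, -69, 147, 107)]
178 [(341, 517, -97, 126, 44), (343, 509, -68, 143, 98), (345, 502, -70, 142, 149), (347, 496, -70, 143, 137), (349, 489, -70, 143, 146)]
179 [(341, 517, -98, 122, 30), (343, 508, -65, 141, 100), (345, 502, -69, 139, 151), (347, 496, -69, 140, 147), (349, 490, -73, 137, 146)]
180 [(341, 517, -99, 117, 45), (343, 509, -68, 136, 101), (345, 502, -62, 140, 152), (347, 496, -67, 137, 152), (349, 490, -75, 132, 159)]
181 [(341, 517, -95, 115, 47), (343, 508, -62, 136, 110), (345, 502, -70, 131, 164), (347, 496, -70, 131, 164), (349, 489, -75, 128, 158)]
182 [(326, 568, -100, 106, 170), (342, 514, -96, 111, 3), (344, 505, -69, 127, 107)]
183 [(327, 564, -94, 106, 145), (342, 514, -98, 106, 0), (344, 507, -97, 107, 28)]
184 [(327, 563, -89, 105, 164), (342, 514, -96, 103, 0), (344, 507, -94, 105, 11)]
185 [(327, 562, -82, 105, 167), (342, 513, -94, 101, 2), (344, 507, -97, 99, 10)]
186 [(328, 558, -75, 106, 134)]
```

View pics/s3.png

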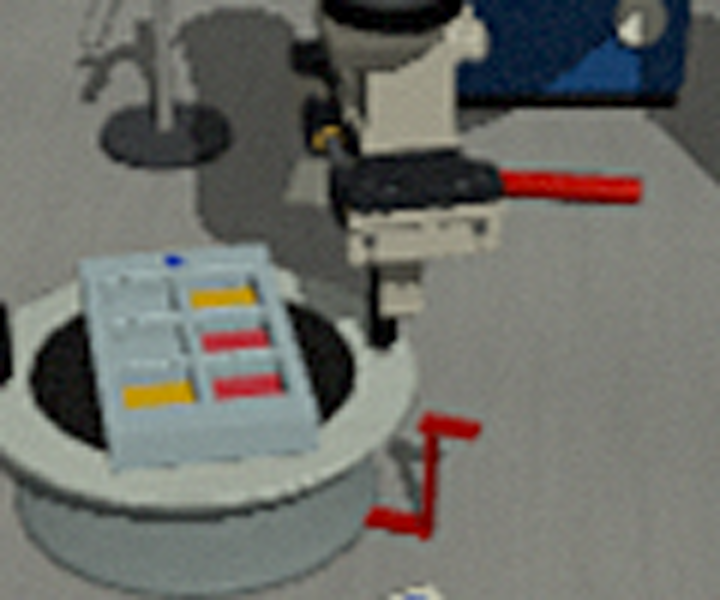

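The fingertip is now at z 0.127 (crop 400,300), in front of the knob (crop 380,320), so x and y are right. I'll go 14 mm lower, close to a cage and turn.

Call:
apply_moves([
  [0.5,0.002,0,0.007,0,0,0],
  [0.5,0,0,0.007,0,0,0],
  [0.5,0,0,0,0,0,0],
  [0.26,0,0,0,0,0,0],
  [0.26,0,0,0,0,0,0],
  [0.26,0,0,0,0,0,0],
  [0.26,0,0,0,0,0,0],
  [0.26,0.00015,-0.00565,0,0,0,0.0333],
  [0.26,0.00015,-0.00565,0,0,0,0.0333],
  [0.26,0.00015,-0.00565,0,0,0,0.0333],
  [0.26,0.00015,-0.00565,0,0,0,0.0333],
  [0.26,0.00015,-0.00565,0,0,0,0.0333],
  [0.26,0.00015,-0.00565,0,0,0,0.0333],
  [0.26,0.00015,-0.00565,0,0,0,0.0333],
  [0.26,0.00015,-0.00565,0,0,0,0.0333],
])

```text
time_s: 8.15
tcp_pos: [0.5064, -0.0602, 0.1026]
eef_rot: [180.0, 0.0, -8.5]
contact_force: [0.6, -2.6, 0.4]
gripper_width: 0.0228
gripper_force: 1.0
```

Run:
```python
from h import *
dot('top');dot('side');print(get_state()['contact_force'],get_state()['tcp_pos'])
```

```text
top [361.5 179.5] 12 [ 0.6036 -0.1574  0.106 ] ang -95.2
side [318.  173.2] 4 [ 0.6023 -0.1565  0.106 ] ang -96.2
[-0.25249771 -0.45950964 -0.81942589] [ 0.50682664 -0.05966194  0.10264576]
```

The disc turns with the knob. Continue.

Call:
apply_moves([
  [0.26,0.00015,-0.00565,0,0,0,0.0333],
  [0.26,0.00015,-0.00565,0,0,0,0.0333],
  [0.26,0.00015,-0.00565,0,0,0,0.0333],
  [0.26,0.00015,-0.00565,0,0,0,0.0333],
  [0.26,0.00015,-0.00565,0,0,0,0.0333],
  [0.26,0.00015,-0.00565,0,0,0,0.0333],
  [0.26,0.00015,-0.00565,0,0,0,0.0333],
  [0.26,0.00015,-0.00565,0,0,0,0.0333],
  [0.26,0.00015,-0.00565,0,0,0,0.0333],
  [0.26,0.00015,-0.00565,0,0,0,0.0333],
  [0.26,0.00015,-0.00565,0,0,0,0.0333],
  [0.26,0.00015,-0.00565,0,0,0,0.0333],
  [0.26,0.00015,-0.00565,0,0,0,0.0333],
  [0.26,0.00015,-0.00565,0,0,0,0.0333],
  [0.26,0.00015,-0.00565,0,0,0,0.0333],
  [0.26,0.00015,-0.00565,0,0,0,0.0333],
  [0.26,0.00015,-0.00565,0,0,0,0.0333],
  [0.26,0.00015,-0.00565,0,0,0,0.0333],
  [0.26,0.00015,-0.00565,0,0,0,0.0333],
  [0.26,0.00015,-0.00565,0,0,0,0.0333],
])

```text
time_s: 9.92
tcp_pos: [0.5737, 0.0244, 0.1024]
eef_rot: [180.0, 0.0, -68.4]
contact_force: [-0.6, -0.2, 0.2]
gripper_width: 0.0226
gripper_force: 0.3
```

Call:
apply_moves([
  [0.26,0.00015,-0.00565,0,0,0,0.0333],
  [0.26,0.00015,-0.00565,0,0,0,0.0333],
  [0.26,0.00015,-0.00565,0,0,0,0.0333],
  [0.26,0.00015,-0.00565,0,0,0,0.0333],
  [0.26,0.00015,-0.00565,0,0,0,0.0333],
  [0.26,0.00015,-0.00565,0,0,0,0.0333],
  [0.26,0.00015,-0.00565,0,0,0,0.0333],
  [0.26,0.00015,-0.00565,0,0,0,0.0333],
  [0.26,0.00015,-0.00565,0,0,0,0.0333],
  [0.26,0.00015,-0.00565,0,0,0,0.0333],
  [0.26,0.00015,-0.00565,0,0,0,0.0333],
  [0.26,0,0,0,0,0,0],
])

```text
time_s: 10.92
tcp_pos: [0.6356, 0.0297, 0.1023]
eef_rot: [-180.0, 0.0, -101.3]
contact_force: [0.6, -1.0, 0.8]
gripper_width: 0.0228
gripper_force: 0.1
```

Run:
```python
from h import *
c=dot('top');s=dot('side');print(get_state()['contact_force'],get_state()['tcp_pos'],get_state()['eef_rot'])
for n,q in(('top',c),('side',s)):
    P=P3(q);R,G,B=q['frame'].astype(int).transpose(2,0,1)
    m=(R>G+60)&(R>B+60)&(abs(P[...,2]-.077)<.006)&(np.hypot(P[...,0]-.611,P[...,1]+.076)>.125)&(np.hypot(P[...,0]-.611,P[...,1]+.076)<.175)
    p=P[m].mean(0);print(n,m.sum(),p,np.degrees(np.arctan2(p[1]+.076,p[0]-.611)))
```

```text
top [328.6 201.4] 13 [ 0.5337 -0.0566  0.106 ] ang 165.9
side [335.2 189.4] 5 [ 0.5326 -0.0557  0.106 ] ang 165.5
[ 0.21133749  0.56897429 -0.87228519] [0.63469001 0.02983404 0.10224672] [ 1.79996196e+02  3.39620607e-03 -1.01145908e+02]
top 46 [ 0.46855981 -0.04225293  0.07573213] 166.67118869380462
side 30 [ 0.46872137 -0.03869877  0.07758136] 165.30937130540335
```

Call:
apply_moves([
  [0.5,0,0,0,0,0,0],
  [0.5,0,0,0,0,0,0],
  [0.5,0,0,0,0,0,0],
  [0.5,0,0,-0.01,0,0,0],
  [0.5,0,0,-0.02,0,0,0],
  [0.5,0,0,-0.03,0,0,0],
  [0.5,0,0,-0.03,0,0,0],
  [0.5,0,0,-0.03,0,0,0],
  [0.5,0,0,-0.03,0,0,0],
  [0.5,0,0,0,0,0,0],
])

```text
time_s: 11.85
tcp_pos: [0.6376, 0.0301, 0.2607]
eef_rot: [-179.4, 0.2, -101.2]
contact_force: [0.4, 0.2, 0.7]
gripper_width: 0.0438
gripper_force: 0.0
```

Run:
```python
from h import *
c=dot('top');s=dot('side');S=get_state();print(S['tcp_pos'],S['eef_rot'],S['joints'].round(1))
P=P3(c);f=c['frame'].astype(int)
for n,q in(('top',c),('side',s)):
    P=P3(q);f=q['frame'].astype(int)
    m=(np.hypot(P[...,0]-.468,P[...,1]-.258)<.04)&(abs(P[...,2]-.190)<.006)
    pts=P[m];print(n,m.sum(),np.median(pts,0).round(4),(pts.min(0)+pts.max(0))/2)
    b=m&(f[...,2]>f[...,0]+40);v,u=np.nonzero(b);print(' blue',len(u),ray(q,u.mean(),v.mean(),.191) if len(u) else '')
    if n=='top':
        v,u=np.nonzero(m); w=np.array([ray(q,a,b,.191)[:2] for a,b in zip(u,v)],'float32'); r=cv2.minAreaRect(w*1000);print(r)
    st=(np.hypot(P[...,0]-.465,P[...,1]-.25)<.1)&(abs(P[...,2]-.088)<.004);print(' tube',st.sum(),P[st].mean(0))
t=cv2.resize(c['frame'][195:250,190:260],(420,330),interpolation=cv2.INTER_CUBIC);u=cv2.resize(s['frame'][215:305,320:380],(220,330),interpolation=cv2.INTER_CUBIC)
cv2.imwrite('pics/pr.png',np.hstack([t,u])[:,:,::-1])
```

```text
top [329.  201.5] 12 [ 0.5333 -0.0578  0.106 ] ang 166.8
side [335.2 189.4] 5 [ 0.5326 -0.0557  0.106 ] ang 165.5
[0.6352564  0.03035419 0.25488111] [-1.79800523e+02  1.17906960e-01 -1.01261978e+02] [ 20.3  15.6  -1.4   0.  -72.8 -31.6]
  return _methods._mean(a, axis=axis, dtype=dtype,
  ret = um.true_divide(
Traceback (most recent call last):
ValueError: zero-size array to reduction operation minimum which has no identity
```

The disc stays clicked in, with dot and pointer both at about 166°. The arm hides the probe from the top now, so I'll use the first top picture for it.

Run:
```python
from h import *
for n in('top','side'):
    q=dict(np.load(n+'0.npz'));P=P3(q);f=q['frame'].astype(int)
    near=np.hypot(P[...,0]-.468,P[...,1]-.258)<.045
    m=near&(abs(P[...,2]-.190)<.006)&(f.max(-1)>90)
    pts=P[m];print(n,m.sum(),np.median(pts,0).round(4),((pts.min(0)+pts.max(0))/2).round(4))
    b=near&(P[...,2]>.17)&(f[...,2]>f[...,0]+30);v,u=np.nonzero(b);print(' blue',len(u),ray(q,u.mean(),v.mean(),.191).round(4) if len(u) else '')
    v,u=np.nonzero(m); w=np.array([ray(q,a,b,.191)[:2] for a,b in zip(u,v)],'float32'); print(cv2.minAreaRect(w*1000))
    st=near&(abs(P[...,2]-.088)<.004);print(' tube',st.sum(),P[st].mean(0).round(4))
    k=(np.hypot(P[...,0]-.465,P[...,1]-.25)<.07)&(abs(P[...,2]-.006)<.012)&(f.max(-1)<75);pts=P[k]; print(' foot',k.sum(),((pts.min(0)+pts.max(0))/2).round(4),np.ptp(pts,0).round(3))
t=dict(np.load('top0.npz'))['frame'];s=dict(np.load('side0.npz'))['frame']
t=cv2.resize(t[195:245,195:255],(600,500),interpolation=cv2.INTER_CUBIC);u=cv2.resize(s[215:305,330:366],(200,500),interpolation=cv2.INTER_CUBIC)
cv2.imwrite('pics/pr.png',np.hstack([t,u])[:,:,::-1])
```

```text
top 82 [0.4709 0.261  0.1897] [0.471  0.2616 0.1894]
 blue 10 [0.4708 0.2614 0.191 ]
((470.8447265625, 260.79107666015625), (28.616382598876953, 25.23931312561035), 28.019371032714844)
 tube 55 [0.4699 0.2526 0.0875]
 foot 285 [0.4722 0.2566 0.005 ] [0.08  0.078 0.022]
side 102 [0.4722 0.2675 0.1911] [0.4717 0.264  0.1896]
 blue 10 [0.4711 0.2606 0.191 ]
((472.36798095703125, 268.4599609375), (32.78273010253906, 29.397899627685547), 35.34231948852539)
 tube 91 [0.4713 0.2745 0.0884]
 foot 429 [0.4589 0.2527 0.0071] [0.113 0.11  0.017]
```

View pics/pr.png

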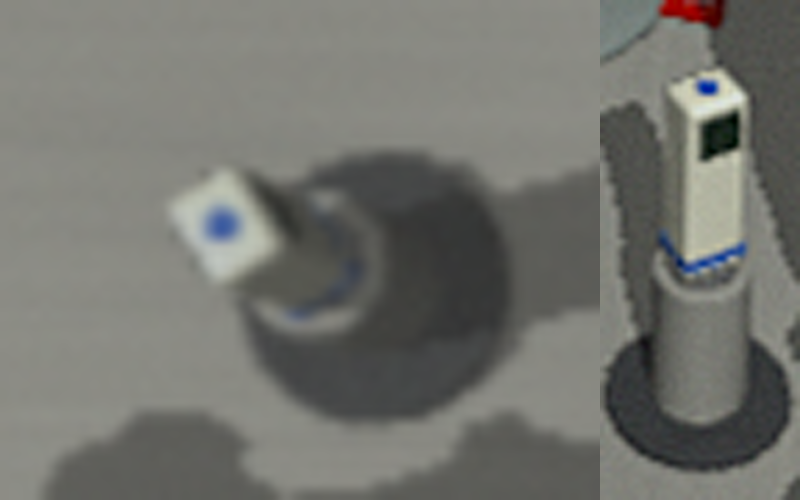

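The crop shows the white thermometer upright in its stand, with its top at crop (222,225), world (0.471, 0.261). The handle's long side lies at about 36°. I'll approach with yaw -144° so that the jaws close on the 24 mm sides.

Call:
apply_moves([
  [0.8,0,0,-0.0065,0,0,0.0679],
  [0.8,0,0,-0.0065,0,0,0.0679],
  [0.8,0,0,-0.0065,0,0,0.0679],
  [0.8,0,0,-0.0065,0,0,0.0679],
  [0.8,0,0,-0.0065,0,0,0.0679],
  [0.8,0,0,-0.0065,0,0,0.0679],
  [0.8,0,0,-0.0065,0,0,0.0679],
  [0.8,0,0,0,0,0,0],
  [0.8,-0.0004,0.0354,0,0,0,0],
  [0.8,-0.0004,0.0354,0,0,0,0],
  [0.8,-0.0004,0.0354,0,0,0,0],
  [0.8,-0.0004,0.0354,0,0,0,0],
  [0.8,-0.0004,0.0354,0,0,0,0],
  [0.8,-0.0004,0.0354,0,0,0,0],
  [0.8,-0.0004,0.0354,0,0,0,0],
  [0.8,-0.0004,0.0354,0,0,0,0],
  [0.8,0,0,0,0,0,0],
  [0.8,0,0,0,0,0,0],
])

```text
time_s: 13.45
tcp_pos: [0.4696, 0.2625, 0.2971]
eef_rot: [180.0, -0.1, -143.7]
contact_force: [0.3, -0.6, -0.9]
gripper_width: 0.0706
gripper_force: 0.0
```

Run:
```python
from h import *
S=get_state();print(S['tcp_pos'],S['eef_rot'],S['joints'].round(1))
s=capture('side');P=P3(s);f=s['frame'].astype(int);d=np.hypot(P[...,0]-.471,P[...,1]-.261)
m=(d<.1)&(P[...,2]>.2)&(P[...,2]<.42)
v,u=np.nonzero(m)
for r in np.unique(v)[::2]: 
    k=u[v==r]; print(r,k.min(),k.max(),'z',P[r,k,2].min().round(3),P[r,k,2].max().round(3))
cv2.imwrite('pics/s5.png',cv2.resize(s['frame'][130:280,280:440],(640,600),interpolation=cv2.INTER_CUBIC)[:,:,::-1])
```

```text
[0.46962364 0.26249749 0.29706914] [ 1.79996391e+02 -6.98721524e-02 -1.43665811e+02] [  50.1    5.1   -8.9   -0.   -76.  -103.7]
129 328 329 z 0.416 0.416
131 320 329 z 0.416 0.417
133 314 329 z 0.416 0.418
135 314 328 z 0.414 0.418
137 314 328 z 0.409 0.417
139 314 330 z 0.404 0.418
141 314 334 z 0.398 0.419
143 315 336 z 0.393 0.419
145 315 366 z 0.391 0.42
147 315 369 z 0.385 0.419
149 315 372 z 0.38 0.42
151 315 375 z 0.375 0.418
153 320 378 z 0.379 0.418
155 322 390 z 0.374 0.418
157 325 393 z 0.369 0.418
159 333 391 z 0.361 0.418
161 333 387 z 0.358 0.418
163 333 391 z 0.352 0.418
165 334 390 z 0.35 0.418
167 334 391 z 0.344 0.416
169 334 391 z 0.339 0.413
171 334 391 z 0.333 0.406
173 334 391 z 0.328 0.404
175 334 390 z 0.322 0.398
177 334 386 z 0.318 0.394
179 334 379 z 0.312 0.391
181 336 374 z 0.308 0.385
183 338 368 z 0.309 0.381
185 356 368 z 0.342 0.377
187 356 368 z 0.336 0.345
189 356 367 z 0.331 0.34
191 356 367 z 0.327 0.335
193 356 367 z 0.322 0.331
195 355 367 z 0.316 0.324
197 355 366 z 0.309 0.319
199 358 361 z 0.311 0.313
```

View pics/s5.png

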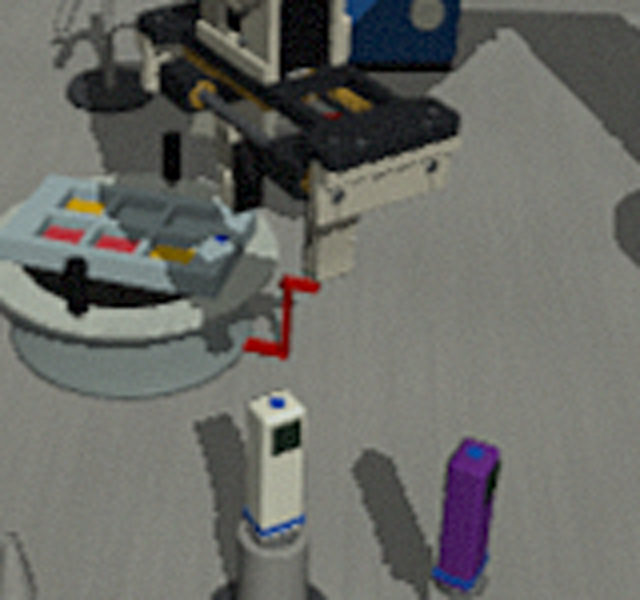

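The fingers clear the probe on both sides and the tip offset holds (tip at TCP + 12 mm). I'll descend to TCP z 0.152 and close.

Call:
apply_moves([
  [0.8,0,-0.002,0.02,0,0,0],
  [0.8,0,0,0.025,0,0,0],
  [0.8,0,0,0.025,0,0,0],
  [0.8,0,0,0.025,0,0,0],
  [0.8,0,0,0.025,0,0,0],
  [0.8,0,0,0.015,0,0,0],
  [0.8,0,0,0.01,0,0,0],
  [0.8,0,0,0,0,0,0],
])

```text
time_s: 14.17
tcp_pos: [0.4717, 0.2578, 0.1504]
eef_rot: [-180.0, -0.2, -144.1]
contact_force: [-0.2, -0.9, 0.3]
gripper_width: 0.0697
gripper_force: 0.0
```

Call:
apply_moves([
  [0.2,0,0,0,0,0,0],
  [0.2,0,0,0,0,0,0],
  [0.2,0,0,0,0,0,0],
  [0.2,0,0,0,0,0,0],
  [0.2,0,0,0,0,0,0],
  [0.2,0,0,0,0,0,0],
  [0.2,0,0,0,0,0,0],
  [0.2,0,0,0,0,0,0],
  [0.2,0,0,0,0,0,0],
  [0.2,0,0,0,0,0,0],
], newtons=25)

```text
time_s: 15.0
tcp_pos: [0.4723, 0.2598, 0.153]
eef_rot: [180.0, 0.0, -144.1]
contact_force: [-0.9, 0.6, 0.8]
gripper_width: 0.0241
gripper_force: 25.0
```

A flat grip at 24.1 mm. Lift straight up.

Call:
apply_moves([
  [0.2,0,0,-0.01,0,0,0],
  [0.2,0,0,-0.02,0,0,0],
  [0.2,0,0,-0.02,0,0,0],
  [0.2,0,0,-0.02,0,0,0],
  [0.2,0,0,-0.02,0,0,0],
  [0.2,0,0,-0.02,0,0,0],
  [0.2,0,0,-0.02,0,0,0],
  [0.2,0,0,-0.02,0,0,0],
  [0.2,0,0,-0.02,0,0,0],
  [0.2,0,0,-0.01,0,0,0],
  [0.2,0,0,0,0,0,0],
  [0.2,0,0,0,0,0,0],
  [0.2,0,0,0,0,0,0],
])

```text
time_s: 16.08
tcp_pos: [0.4717, 0.2593, 0.3315]
eef_rot: [180.0, -0.1, -144.1]
contact_force: [0.1, 0.4, -1.8]
gripper_width: 0.0236
gripper_force: 25.0
```

```bash
cat > look.py <<'E'
from h import *
import sys
S=get_state();t=S['tcp_pos'];print(t,S['eef_rot'],S['contact_force'].round(2),S['gripper_width'])
s=capture('side');P=P3(s);f=s['frame'].astype(int)
zo=t[2]-.137 # expected foot z
d=np.hypot(P[...,0]-t[0],P[...,1]-t[1]);v,u=np.mgrid[:400,:640]
m=(d<.03)&(P[...,2]>zo-.01)&(P[...,2]<t[2]-.01)
for r in np.unique(v[m]):
    k=m&(v==r);print(r,u[k].min(),u[k].max(),(P[k].mean(0)*1000).round(1),s['frame'][k].mean(0).round())
x,y=int(round(u[m].mean())),int(round(v[m].mean()))
cv2.imwrite('pics/'+sys.argv[1],cv2.resize(s['frame'][y-50:y+50,x-60:x+60],(720,600),interpolation=cv2.INTER_CUBIC)[:,:,::-1])
E
python3 look.py s6.png
```

```text
[0.47166377 0.25934921 0.33149813] [ 1.79990177e+02 -1.16052546e-01 -1.44069541e+02] [ 0.15  0.41 -1.85] 0.02357504384816305
184 342 357 [472.5 261.5 320.5] [122. 122. 113.]
185 342 356 [467.3 264.4 320. ] [149. 150. 135.]
186 342 356 [471.  266.3 318.4] [147. 148. 133.]
187 342 356 [473.  269.1 317.3] [147. 148. 133.]
188 342 356 [472.9 269.7 315.1] [147. 148. 133.]
189 342 356 [472.9 269.6 312.5] [147. 148. 132.]
190 342 356 [472.8 269.  309.5] [147. 148. 133.]
191 342 356 [472.7 270.1 307.6] [148. 149. 134.]
192 342 356 [472.7 270.3 305.1] [148. 150. 134.]
193 342 356 [472.6 269.4 301.9] [148. 149. 133.]
194 342 356 [472.6 269.1 299.1] [148. 150. 134.]
195 342 356 [472.5 269.3 296.6] [149. 150. 134.]
196 342 356 [472.4 269.8 294.2] [147. 149. 134.]
197 341 356 [473.  268.7 290.8] [145. 148. 133.]
198 341 357 [472.4 268.2 287.9] [138. 141. 131.]
199 341 357 [472.3 268.5 285.4] [119. 128. 131.]
200 342 357 [471.1 269.3 283.3] [ 93. 107. 132.]
201 342 356 [472.1 269.9 280.9] [ 71.  90. 128.]
202 342 355 [473.2 270.4 278.5] [ 69.  89. 125.]
203 342 355 [473.1 270.6 275.9] [ 88.  98. 1
[... 560 characters left out ...]
 [108. 100.  94.]
216 347 350 [473.1 262.4 233.7] [107.  94.  88.]
217 347 350 [472.6 262.5 230.9] [108. 101.  95.]
218 347 349 [473.7 264.  229. ] [105. 102.  99.]
219 347 349 [473.6 263.9 226. ] [106. 108. 102.]
220 347 349 [473.5 263.9 223.1] [106. 110. 103.]
221 347 349 [473.5 262.9 219.5] [104. 103.  99.]
222 347 349 [473.5 262.7 216.4] [102. 104.  98.]
223 347 349 [473.4 263.4 214. ] [104. 104.  99.]
224 347 349 [473.3 263.5 211.1] [104. 109. 101.]
225 347 348 [474.5 261.5 206.5] [106.  91.  82.]
226 347 348 [474.5 260.6 202.8] [99. 70. 51.]
227 346 350 [473.3 260.  199.5] [126.  94.  55.]
228 346 350 [473.1 262.  198. ] [135.  99.  38.]
229 346 349 [474.5 265.6 197.7] [130. 105.  48.]
```

View pics/s6.png

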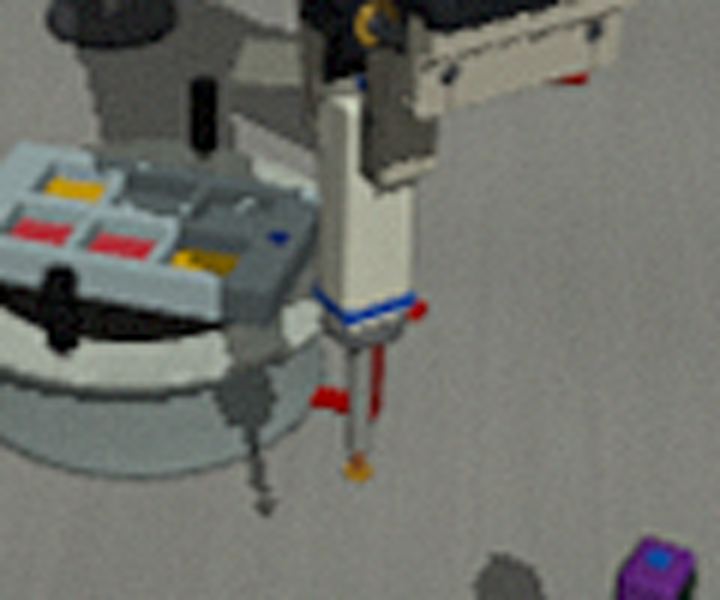

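The thermometer hangs upright with its foot at about (0.473, 0.260, 0.195). I'll carry it over the dot.

Call:
apply_moves([
  [0.2,0.0054,-0.0118,0,0,0,0],
  [0.2,0.0114,-0.0242,0,0,0,0],
  [0.2,0.0114,-0.0242,0,0,0,0],
  [0.2,0.0114,-0.0242,0,0,0,0],
  [0.2,0.0114,-0.0242,0,0,0,0],
  [0.2,0.0114,-0.0242,0,0,0,0],
  [0.2,0.0114,-0.0242,0,0,0,0],
  [0.2,0.0114,-0.0242,0,0,0,0],
  [0.2,0.0114,-0.0242,0,0,0,0],
  [0.2,0.0114,-0.0242,0,0,0,0],
  [0.2,0.0114,-0.0242,0,0,0,0],
  [0.2,0.0114,-0.0242,0,0,0,0],
  [0.2,0.0064,-0.0128,0,0,0,0],
  [0.2,0,0,0.02,0,0,0],
  [0.2,0,0,0.02,0,0,0],
  [0.2,0,0,0.02,0,0,0],
  [0.2,0,0,0.01,0,0,0],
  [0.2,0,0,0,0,0,0],
  [0.2,0,0,0,0,0,0],
  [0.2,0,0,0,0,0,0],
])

```text
time_s: 17.8
tcp_pos: [0.5324, -0.0564, 0.264]
eef_rot: [-179.9, 0.1, -144.0]
contact_force: [0.7, 0.1, 0.2]
gripper_width: 0.0239
gripper_force: 25.0
```

```bash
sed -i 's/ 720,600/&/; s/(720,600)/(720,600)/' look.py; python3 look.py s7.png | tail -24
python3 - <<'E'
from h import *
dot('side');c=dot('top');P=P3(c);print(get_state()['contact_force'])
E
```

```text
161 330 340 [532.6 -46.2 214.8] [ 74.  94. 128.]
162 330 340 [532.6 -46.1 211.4] [ 71.  91. 129.]
163 330 339 [534.1 -45.3 208.2] [ 98. 108. 120.]
164 330 339 [534.1 -45.4 204.7] [89. 92. 90.]
165 331 338 [533.9 -42.7 202.7] [75. 76. 74.]
166 334 336 [532.1 -40.8 200.3] [69. 71. 69.]
167 334 334 [536.3 -51.8 190.6] [85. 82. 80.]
168 334 335 [534.5 -49.8 188.3] [104. 105.  99.]
169 334 335 [534.6 -51.3 183.9] [105. 107. 102.]
170 334 335 [534.7 -52.6 179.6] [110. 110. 106.]
171 334 335 [534.3 -48.2 178.5] [108. 108. 104.]
172 334 335 [534.5 -50.  173.9] [106. 108. 100.]
173 334 335 [534.8 -53.7 168.2] [106. 107. 100.]
174 334 335 [534.6 -51.7 165.7] [108. 106. 102.]
175 334 335 [534.7 -52.8 161.4] [106. 107. 101.]
176 334 335 [534.7 -52.4 158. ] [104. 105.  98.]
177 334 335 [534.7 -53.2 153.9] [108. 110. 100.]
178 334 335 [534.5 -51.  151.5] [108. 108. 103.]
179 334 335 [534.6 -51.2 147.7] [106. 108. 103.]
180 334 335 [534.6 -52.  143.5] [106. 108. 103.]
181 334 335 [534.9 -54.8 138.2] [111.  96.  86.]
182 334 335 [534.6 -51.8 136.2] [112.  70.  42.]
183 333 336 [534.8 -54.3 131. ] [128.  92.  40.]
184 333 335 [536.  -49.3 130.2] [138. 112.  47.]
side [335.2 189.4] 5 [ 0.5326 -0.0557  0.106 ] ang 165.5
[-0.22479156 -0.79949271 -0.64962845]
```

View pics/s7.png

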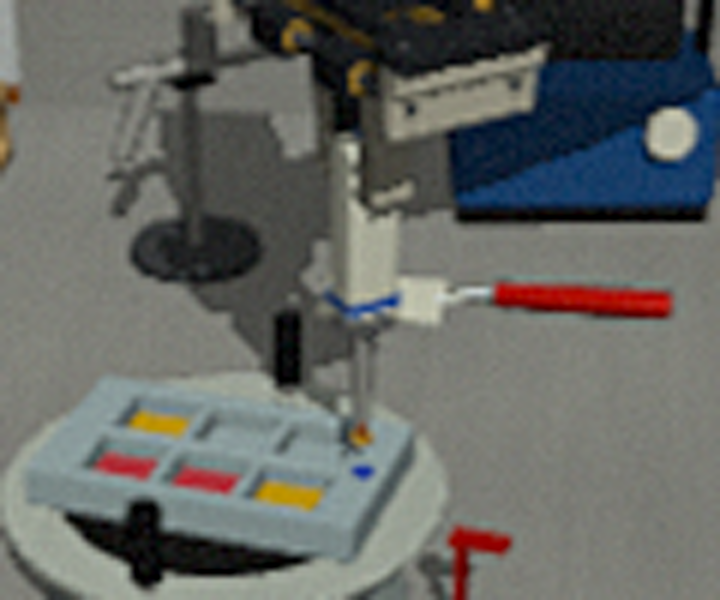

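In the side view the foot (crop 358,435) is about 1.5 mm towards +x of the dot (crop 363,470). I'll correct that, go down most of the way and average the wrist force.

Call:
apply_moves([
  [0.2,0.0015,0.0005,0.008,0,0,0],
  [0.2,0,0,0.006,0,0,0],
  [0.2,0,0,0,0,0,0],
  [0.2,0,0,0,0,0,0],
  [0.2,0,0,0,0,0,0],
  [0.2,0,0,0,0,0,0],
])

```text
time_s: 18.45
tcp_pos: [0.5305, -0.0568, 0.249]
eef_rot: [-180.0, 0.0, -144.1]
contact_force: [0.1, -0.8, -0.3]
gripper_width: 0.0237
gripper_force: 25.0
```

```bash
cat > avg.py <<'E'
from h import *
F=[];T=[];fo=[]
for i in range(14):
    c=capture('side');s=get_state();F.append(s['contact_force']);T.append(s['tcp_pos'])
    P=P3(c);R,G,B=c['frame'].astype(int).transpose(2,0,1)
    t=s['tcp_pos'];v,u=np.mgrid[:400,:640]
    m=(np.hypot(P[...,0]-t[0],P[...,1]-t[1])<.016)&(R>B+45)&(P[...,2]<.15)&(P[...,2]>.1)
    if m.any(): fo.append([u[m].mean(),v[m].mean(),v[m].min(),v[m].max(),*P[m].mean(0)])
print('F',np.mean(F,0).round(2),'+-',(np.std(F,0)/14**.5).round(2),'tcp',np.mean(T,0).round(4),s['eef_rot'].round(2))
print('brass',np.mean(fo,0).round(4) if fo else None)
E
python3 avg.py; python3 -c "
from h import *
dot('side')"
```

```text
F [-0.12 -0.04 -1.25] +- [0.15 0.11 0.13] tcp [ 0.5304 -0.0568  0.2489] [-180.     -0.   -144.07]
brass [ 3.355e+02  1.870e+02  1.860e+02  1.880e+02  5.315e-01 -5.390e-02
  1.163e-01]
side [335.2 189.4] 5 [ 0.5326 -0.0557  0.106 ] ang 165.5
```

Call:
apply_moves([
  [0.2,0,0,0.002,0,0,0],
  [0.2,0,0,0.002,0,0,0],
  [0.2,0,0,0.002,0,0,0],
  [0.2,0,0,0.002,0,0,0],
  [0.2,0,0,0,0,0,0],
  [0.2,0,0,0,0,0,0],
  [0.2,0,0,0,0,0,0],
])

```text
time_s: 19.78
tcp_pos: [0.5303, -0.0568, 0.241]
eef_rot: [-180.0, 0.0, -144.1]
contact_force: [-0.8, -0.4, 0.9]
gripper_width: 0.0235
gripper_force: 25.0
```

```bash
python3 avg.py; python3 -c "
from h import *
dot('side')"
```

```text
F [-0.3   0.14  0.67] +- [0.15 0.12 0.16] tcp [ 0.5303 -0.0568  0.2409] [-180.      0.   -144.07]
brass [ 3.357619e+02  1.889524e+02  1.880000e+02  1.900000e+02  5.306000e-01
 -5.360000e-02  1.092000e-01]
```

Net force is 1.9 N, so the foot is in about 3 mm. I'll go 2 mm further.

Call:
apply_moves([
  [0.2,0,0,0.001,0,0,0],
  [0.2,0,0,0.001,0,0,0],
  [0.2,0,0,0,0,0,0],
  [0.2,0,0,0,0,0,0],
  [0.2,0,0,0,0,0,0],
  [0.2,0,0,0,0,0,0],
  [0.2,0,0,0,0,0,0],
])

```text
time_s: 21.12
tcp_pos: [0.5303, -0.0568, 0.2389]
eef_rot: [-180.0, 0.0, -144.1]
contact_force: [-1.2, 0.3, 0.9]
gripper_width: 0.0239
gripper_force: 25.0
```

```bash
python3 avg.py;python3 avg.py; python3 look.py s8.png >/dev/null; python3 -c "
from h import *
c=capture('side');cv2.imwrite('pics/s9.png',cv2.resize(c['frame'][130:220,275:395],(800,600),interpolation=cv2.INTER_CUBIC)[:,:,::-1])"
```

```text
F [-0.33  0.24  1.  ] +- [0.14 0.12 0.1 ] tcp [ 0.5303 -0.0568  0.2389] [-180.      0.   -144.07]
brass [ 3.357398e+02  1.889643e+02  1.880000e+02  1.900000e+02  5.307000e-01
 -5.370000e-02  1.091000e-01]
F [-0.16  0.3   1.19] +- [0.14 0.13 0.1 ] tcp [ 0.5303 -0.0568  0.2389] [-180.      0.   -144.07]
brass [ 3.357398e+02  1.889643e+02  1.880000e+02  1.900000e+02  5.307000e-01
 -5.380000e-02  1.090000e-01]
```

View pics/s9.png

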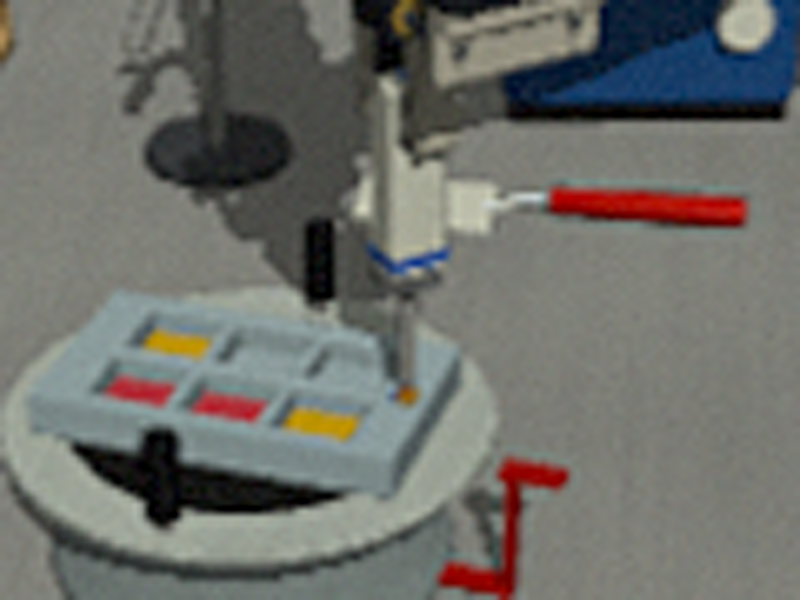

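The foot is in about 5 mm, but a sliver of blue shows on its left (crop 393,395), so it sits about 1.5–2 mm off centre. I'll lift, shift +1.6 mm in x and press again.

Call:
apply_moves([
  [0.2,0,0,-0.005,0,0,0],
  [0.2,0,0,-0.005,0,0,0],
  [0.2,0,0,0,0,0,0],
  [0.2,-0.0013,-0.001,0,0,0,0],
  [0.2,0,0,0,0,0,0],
  [0.2,0,0,0,0,0,0],
  [0.2,0,0,0.002,0,0,0],
  [0.2,0,0,0.002,0,0,0],
  [0.2,0,0,0.002,0,0,0],
  [0.2,0,0,0.002,0,0,0],
  [0.2,0,0,0.002,0,0,0],
  [0.2,0,0,0,0,0,0],
  [0.2,0,0,0,0,0,0],
  [0.2,0,0,0,0,0,0],
  [0.2,0,0,0,0,0,0],
  [0.2,0,0,0,0,0,0],
  [0.2,0,0,0,0,0,0],
])

```text
time_s: 24.03
tcp_pos: [0.5319, -0.0568, 0.2389]
eef_rot: [180.0, 0.0, -144.1]
contact_force: [-0.3, 0.9, 0.8]
gripper_width: 0.0239
gripper_force: 25.0
```

```bash
python3 avg.py;python3 avg.py; python3 -c "
from h import *
c=capture('side');print(c['frame'][186:192,331:341].tolist())
f=c['frame'].astype(int);v,u=np.nonzero((f[...,2]>f[...,0]+30)&(abs(np.mgrid[:400,:640][1]-335)<8)&(abs(np.mgrid[:400,:640][0]-189)<5));print(list(zip(u.tolist(),v.tolist())))"
```

```text
F [-0.73  0.19  1.37] +- [0.11 0.15 0.12] tcp [ 0.532  -0.0568  0.2389] [ 180.      0.   -144.07]
brass [ 3.351548e+02  1.888310e+02  1.880000e+02  1.900000e+02  5.326000e-01
 -5.350000e-02  1.096000e-01]
F [-0.71  0.27  0.9 ] +- [0.1  0.16 0.12] tcp [ 0.532  -0.0568  0.2389] [ 180.     -0.   -144.07]
brass [ 3.351429e+02  1.888571e+02  1.880000e+02  1.900000e+02  5.326000e-01
 -5.310000e-02  1.097000e-01]
[[[145, 163, 163], [114, 129, 130], [72, 81, 82], [90, 94, 88], [111, 113, 107], [111, 114, 110], [123, 139, 144], [137, 155, 155], [141, 157, 159], [142, 162, 161]], [[142, 159, 159], [126, 147, 147], [91, 106, 111], [90, 95, 95], [108, 100, 91], [118, 118, 119], [133, 152, 150], [141, 159, 161], [145, 162, 162], [129, 143, 145]], [[134, 150, 150], [135, 155, 156], [117, 126, 119], [84, 75, 59], [110, 66, 42], [138, 114, 89], [140, 153, 148], [139, 157, 160], [139, 158, 157], [110, 124, 124]], [[141, 155, 156], [139, 160, 159], [106, 116, 115], [105, 72, 26], [138, 89, 8], [148, 105, 30], [148, 144, 128], [145, 164, 167], [128, 146, 146], [89, 103, 103]], [[136, 153, 153], [140, 162, 159], [129, 147, 149], [130, 132, 122], [137, 120, 85], [144, 135, 107], [145, 157, 155], [133, 152, 152], [105, 120, 121], [80, 90, 91]], [[136, 155, 155], [142, 160, 159], [139, 158, 158], [132, 153, 152], [141, 153, 150], [137, 155, 156], [144, 163, 166], [120, 134, 134], [80, 93, 94], [80, 86, 89]]]
[]
```

The foot now fully covers the dot (column 335.15 against 335.2). Net push is about 2.4 N, which is half travel, and the arm is still. Handing in.

```bash
python3 -c "
from plant import close_job
print(close_job())"
```

```text
the job is handed in; nothing more can be done
None
```

I handed in the job with the dot clicked in at the red pointer and the white thermometer held still and upright on it, its foot pushed in about 5 mm (about 2.4 N); the first turn attempt passed above knob b, and I lifted and set the foot on the dot a second time to centre it.

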